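Lever open the parts-washer lid and hold it

ROBOT

A 6-joint arm with a two-finger parallel gripper is mounted at the origin on the work surface. World frame = base frame: x ahead of the robot, y to its left, z up, the work surface at z = 0. Lengths are in mm, angles in rad, forces in N, time in s.
With the tool pointing down it reaches from about 350 to 775 mm from the base axis. Payload 7.3 kg.
Tool frame: the origin (TCP) lies on the centre line of the jaws, within the pads' length; the fingertips stand 17 mm ahead of it and the grasp point (between the pads) lies 2 mm behind it; z points along the fingers, y is the line along which they close (so a half turn about z gives the same grasp; the last joint's range is limited). The gripper opens to 92 mm and grips with 3 to 60 N. Pads are 19 mm wide; open, the fingers measure 130 mm over their backs; the gripper's body (75 mm by 190 mm) begins 47 mm behind the grasp point.
Start: joints at [-1.453, 0.342, 1.524, -0, 1.275, -0.146], TCP at [136.916, -506.85, 243.741] pointing down, gripper open.
Joint ranges: [-2.53, 2.53], [-0.77, 2.02], [0.04, 2.7], [-1, 4.14], [0.28, 2.66], [-3.11, 3.11]. Speed limits (rad/s): [2.57, 2.57, 3.14, 3.14, 3.14, 3.14].

INTERFACE

Orientations are given as [roll, pitch, yaw] about the fixed x, y, z axes, in that order (R = Rz(yaw) Ry(pitch) Rx(roll)).
In Python, from plant import bot gives the robot as it stands. The module is installed in compiled form; this text tells all that it offers.
- The arm moves only by the shell command python3 -m pendant 'ROWS'. ROWS is JSON, a list of rows, each a list of 3 entries, a list of its own where there are three numbers: the shift along the world's x, y, z as a fraction of full scale, then the turn, a rotation vector about the world's x, y, z as a fraction of full scale, then the opening, from -1 (shut) to 1 (fully open), so that 0 is half open. In form: [[[tx, ty, tz], [rx, ry, rz], claw], ...]. A call has exactly 10 rows; each row shifts and turns the commanded pose from where the row before left it; what a row does not reach is not made up. Full scale, the value 1, is 30 mm for a shift and 0.12 rad for a turn. A row lasts 1/12 s, in which the tool goes at most 41.7 mm and 7.16 degrees, less where a joint would pass 70% of its speed; a pose out of reach is approached as far as the arm can. A call with a number of a shift or a turn outside -1 to 1 is refused whole. A call with a gripper value outside its range is refused whole. The fingers move at their own pace and stop on an object; the grip force is fixed at half the most. Time passes only in rows, so rows that do not move let the fingers close, or fill a call up. It gives the time, the measured TCP pose, the force, the opening and the grip force at its end, in the units of the state.
- bot.get_obs(): the state, without advancing time (a new reading comes with each control period).
- bot.capture(name): name is "side" or "top"; returns the picture (420x560x3 uint8, blue, green, red); there is no depth.
- bot.camera_params(name): a dict with "fovy" (degrees; the focal length in pixels is half the picture's height over the tangent of half this angle, whatever the lens; pixels are square), "cx", "cy" (the principal point, pixels), "distortion" ([k1, k2, p1, p2, k3] as OpenCV has them; the pictures are not rectified), "camera_from_world" (4x4, takes a point from world to camera coordinates). Camera axes: x right, y down, z forward; pixel columns grow to the right and rows downward; lengths in mm; the calibration is good to about 2 mm. A picture is of the moment at which its call begins. camera_params takes no time and is no camera call.
- bot.close_job(): hands the job in; it is judged then, once.
The state is a dict: "time": time; "joint_positions": joint angles; "dq": joint speeds; "tau": joint torques, N m; "tool_pos": TCP position; "tcp_rot": TCP orientation; "contact_force": force on the tool from outside, world axes, zero at the start; "moment": the same for the moment, N m; "grip_width": finger opening in mm; "finger_force": force on a finger pad.
Only numpy, scipy, OpenCV 4.12 (cv2) and the standard library are available. Lean on these libraries where they do the work, as an engineer would, in place of code of your own. Each camera call takes 0.05 s, during which the arm holds its last target. There are 200 camera calls.

TASK

Push the orange safety stop by its upright peg, clockwise seen from above, until it has swung well out from under the steel lever. Then press the red pad on the lever's long end down until the lever meets its black rubber bumper, so that its short end raises the heavy lid of the blue parts washer, and finish while still holding it down there. Push and press with the fingers only: leave the lever lying in its cradle, do not touch the lid itself, and leave the other things on the bench where they are.

Things in the scene. Friction and masses are not known exactly. Their poses are not given: they have to be found in the camera images.
- washer: Fixed blue parts washer on a dark base plate (8 thick, x within 50, y -245 to 95); origin on the bench under the lever's pivot. +y points from the pivot to the tank, -y along the lever's long arm, z up. Two blue cradle cheeks (x 15 to 31 either side, y within 23, 127 high) carry the lever's pin. Tank: 240 (x) by 190 (y), 95 high, centred at y = 190.
- lever: Loose steel lever, bar 24 wide, 12 thick, its cross pin lying in the cradle's open slots; origin mid-pin, 115 above the bench. Long arm (250 to pad centre) to washer -y; short arm 80, roller under the lid's lip. At rest the long arm slopes up 0.42 rad, its axes as the washer's; pressing (3 to 9 N at the pad) turns it about 0.7 rad about x, onto the bumper. Let go, the lid pushes it back up.
- lever_pad (a point): Centre of the top face of the red pressing pad (64 wide, 60 along the lever, 16 thick) on the lever's long end; about 226 above the bench at rest, 54 when the lever meets the bumper. It moves on an arc about the pin in the washer's y-z plane.
- bumper_top (a point): Centre of the top of the black rubber bumper (36 by 26), 47 above the bench and 200 from the lever's pin towards the long end: it stops the lever softly, giving about 1.5 mm per 2 N, 14 at most.
- stop (a joint): Angle (rad) of the orange safety stop: 0 with its blocking arm square under the lever, grows clockwise seen from above, end of travel 1.45; clear of the lever from about 1.0. Light friction keeps it where it is left. Unless it is clear, the lever comes down only a little way.
- stop_pivot (a point): Point on the stop's upright swivel axis, 148 above the bench; from the lever's pin it lies 65 to washer -x and 75 to -y. The orange bar (18 wide, 12 thick, 118 to 130 above the bench) reaches 85 from the axis to under the lever and 60 the other way to the peg.
- stop_peg (a point): Point on the axis of the stop's upright orange peg (diameter 18, its top 163 above the bench), 60 from the swivel axis on the side away from the lever, 148 above the bench. At joint 0 it lies in the washer's -x direction from the swivel axis; it swings towards the washer's +y (the tank).
- lid (a joint): Angle (rad) of the heavy steel lid (250 x 214, 10 thick, yellow stripe along its lip): 0 shut, about 0.27 when the lever meets its bumper. Its hinge lies along the tank's far edge; it falls shut by itself.
- lid_lip (a point): Middle of the upper edge of the lid's lip over the lever's short end, about 105 above the bench when shut.
- tape: Yellow tape roll lying flat, diameter 100, 48 high; origin at the centre of its underside. A bystander.
- spray: Blue can, diameter 66, 170 high; origin at the centre of its underside. A bystander.
- driver: Red-handled screwdriver lying on the bench. A bystander.
- funnel: Orange funnel standing mouth down, diameter 96, 130 high; origin at the centre of its underside. A bystander.
- grease: White jar with black cap, diameter 70, 65 high; origin at the centre of its underside. A bystander.
- bearing: Steel bearing ring lying flat, diameter 62, 18 high; origin at the centre of its underside. A bystander.
- spanner: Steel spanner lying on the bench. A bystander.

How it is judged:
By the outcome, as a careful person would: the job done as asked, in the order asked, and still so for the second after the job is handed in, while the arm keeps its last pose, push and grip.
It also fails if it takes over 54 s, if anything falls off the work surface, if the arm or the gripper's body presses on something with over 40 N, if the wrist force passes 120 N, or if a joint passes its speed limit or range.

## Working session

There is one attempt and no reset: what is moved stays moved. The work goes in short steps, Python scripts to look and compute and a shell command to move; the robot and the scene stay as the last step left them, time stands still between calls to the robot, and variables do not carry over. Pictures are saved under pics/ and viewed, at most 10 in all, crops included, and the job is handed in when it is done.

```bash
mkdir -p pics; python3 - <<'E'
from plant import bot
import cv2
for n in("side","top"):
    cv2.imwrite(f"pics/{n}0.png",bot.capture(n)); p=bot.camera_params(n); print(n,p)
o=bot.get_obs();print(o)
E
```

```text
side {'fovy': 55.05154490953918, 'cx': 276.4333680448883, 'cy': 210.46149364432645, 'distortion': array([-0.02913956,  0.        ,  0.        ,  0.        ,  0.        ]), 'camera_from_world': array([[-9.57157174e-01, -2.89194632e-01,  1.47176631e-02,
         5.43218984e+02],
       [-2.26161506e-01,  7.14859950e-01, -6.61684385e-01,
         2.53956619e+02],
       [ 1.80834504e-01, -6.36664524e-01, -7.49638023e-01,
         1.12073239e+03],
       [ 0.00000000e+00,  0.00000000e+00,  0.00000000e+00,
         1.00000000e+00]])}
top {'fovy': 51.55222957238259, 'cx': 279.8792760942243, 'cy': 211.90914883655242, 'distortion': array([-0.14247002,  0.        ,  0.        ,  0.        ,  0.        ]), 'camera_from_world': array([[-2.68183745e-02, -9.99406985e-01, -2.15975256e-02,
         3.03416882e+01],
       [-9.93853877e-01,  2.89782044e-02, -1.06839761e-01,
         6.08173750e+02],
       [ 1.07402261e-01,  1.85995158e-02, -9.94041655e-01,
         1.08450935e+03],
       [ 0.00000000e+00,  0.00000000e+00,  0.00000000e+00,
         1.00000000e+00]])}
{'time': 0.1, 'joint_positions': array([-1.45298411e+00,  3.42630531e-01,  1.52492684e+00,  1.77699542e-05,
        1.27540004e+00, -1.45991250e-01]), 'dq': array([-1.50166252e-03, -7.72462851e-04, -3.26334626e-03, -8.74799608e-07,
        3.06689836e-04,  6.50116513e-04]), 'tau': array([ 1.88042235e-03, -4.32004094e+01, -2.44695389e+01,  7.18342303e-02,
        5.25869080e-02, -5.24531765e-05]), 'tool_pos': array([ 136.88625954, -506.48574972,  243.12426617]), 'tcp_rot': array([-3.14024489e+00, -2.15347896e-04,  2.63798132e-01]), 'contact_force': array([ 0.97042218, -0.12800275, -0.11197063]), 'moment': array([-0.04503196, -0.01255082, -0.04446294]), 'finger_force': 0.0, 'grip_width': 91.78678494754828}
```

View pics/side0.png

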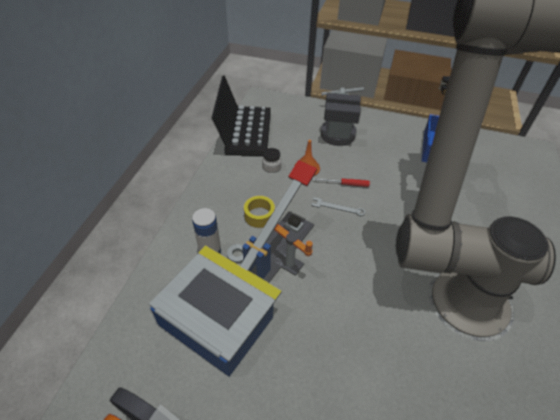

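View pics/top0.png

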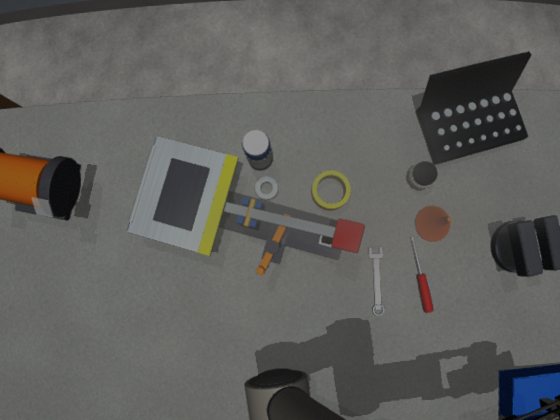

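Side view: red pad at about (303,172), orange peg at (308,248). Top view: pad (348,236), peg (262,268), lever pin around (250,212), tank to the left (+y). Next I triangulate.

```bash
cat > h.py <<'E'
from plant import bot
import cv2, numpy as np
P={n:bot.camera_params(n) for n in("side","top")}
def ray(n,uv):
    p=P[n]; f=210/np.tan(np.radians(p["fovy"])/2)
    K=np.array([[f,0,p["cx"]],[0,f,p["cy"]],[0,0,1]])
    q=cv2.undistortPoints(np.array([[uv]],float),K,p["distortion"])[0,0]
    M=p["camera_from_world"]; R=M[:3,:3]
    d=R.T@np.r_[q,1]; return -R.T@M[:3,3], d/np.linalg.norm(d)
def plane(n,uv,z):
    c,d=ray(n,uv); return c+d*(z-c[2])/d[2]
def tri(a,b):
    c1,d1=ray("side",a); c2,d2=ray("top",b)
    s=np.linalg.lstsq(np.c_[d1,-d2],c2-c1,rcond=None)[0]
    p,q=c1+s[0]*d1,c2+s[1]*d2; return (p+q)/2,np.linalg.norm(p-q)
def blobs(im,lo,hi,roi):
    h=cv2.cvtColor(im,cv2.COLOR_BGR2HSV); m=cv2.inRange(h,lo,hi)
    x0,y0,x1,y1=roi; k=np.zeros_like(m); k[y0:y1,x0:x1]=m[y0:y1,x0:x1]
    n,l,s,c=cv2.connectedComponentsWithStats(k)
    return [(s[i].tolist(),c[i].round(1).tolist()) for i in range(1,n) if s[i][4]>15],l
E
python3 - <<'E'
from h import *
S,T=cv2.imread("pics/side0.png"),cv2.imread("pics/top0.png")
red=((0,170,80),(4,255,255)); ora=((6,150,90),(16,255,255)); yel=((22,150,80),(34,255,255))
for n,im,roi in(("side",S,(190,130,330,310)),("top",T,(120,130,375,290))):
    for k,c in(("red",red),("ora",ora),("yel",yel)): print(n,k,blobs(im,*c,roi)[0])
print(tri((303,172),(348,236)))
a=cv2.resize(S[135:295,205:345],None,fx=4,fy=3.75,interpolation=2); a=cv2.resize(S[140:290,210:340],None,fx=4,fy=4,interpolation=2)
b=cv2.resize(T[180:290,190:380],None,fx=4,fy=4,interpolation=2)
cv2.imwrite("pics/s1.png",a);cv2.imwrite("pics/t1.png",b)
E
```

```text
side red [([290, 161, 26, 24, 356], [302.6, 171.9])]
side ora [([300, 141, 19, 33, 186], [309.7, 158.6]), ([275, 225, 13, 12, 84], [281.2, 230.5]), ([294, 240, 18, 15, 134], [303.6, 246.4])]
side yel [([245, 197, 29, 29, 396], [258.0, 210.1]), ([200, 247, 80, 51, 782], [240.1, 271.8])]
top red []
top ora [([273, 227, 12, 15, 94], [278.6, 233.6]), ([257, 252, 14, 23, 99], [262.8, 264.3])]
top yel [([198, 155, 40, 100, 1105], [217.6, 203.9])]
(array([ 532.87542375, -133.33770107,  221.52099669]), np.float64(0.1516509155186273))
```

View pics/s1.png

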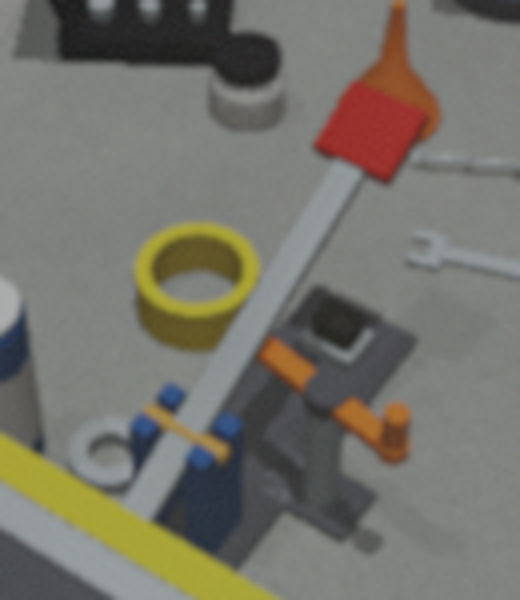

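View pics/t1.png

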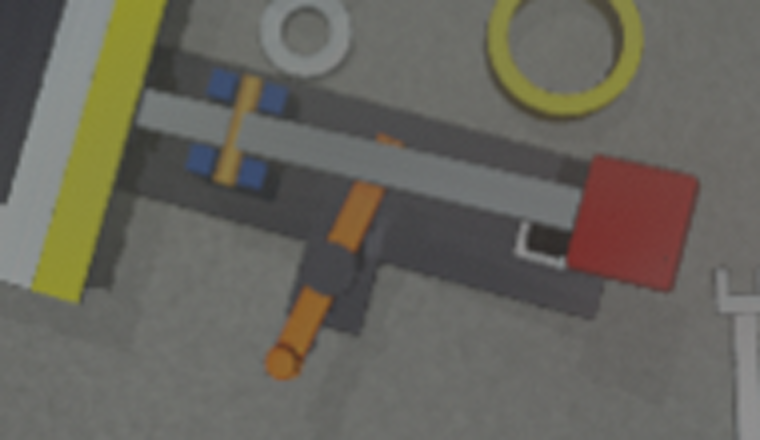

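```bash
python3 - <<'E'
from h import *
np.set_printoptions(precision=1,suppress=True)
pad=tri((303,172.7),(348.2,235.5)); peg=tri((309.2,242.5),(260.8,270)); pv=tri((290.5,237.5),(272.8,246.5)); pin=tri((256.5,247.8),(250,212.5))
for n,v in(("pad",pad),("peg",peg),("pivot",pv),("pin",pin)): print(n,*v)
pad=plane("top",(348.2,235.5),226);peg=plane("top",(260.8,270),163);pv=plane("top",(272.8,246.5),148);pin=plane("top",(250,212.5),121)
print(pad,peg,pv,pin)
d=(pad-pin)[:2];print("len",np.hypot(*d))
ey=-d/np.hypot(*d);ex=np.array([ey[1],-ey[0]]);print("ey",ey,"ex",ex,"yaw",np.arctan2(ex[1],ex[0]))
r=(pv-pin)[:2];print("pv in washer",r@ex,r@ey)
r=(peg-pv)[:2];print("peg rel",np.hypot(*r),"stop",np.arctan2(r@ey,-(r@ex)))
E
```

```text
pad [ 533.5 -134.4  217.8] 1.043826784695519
peg [464.3  57.3 161.2] 1.107457206463738
pivot [519.   30.4 127.5] 2.28335114012522
pin [600.5  83.  115.5] 0.05669697936951928
[ 533.6 -133.2  226. ] [464.9  57.2 163. ] [517.3  29.5 148. ] [599.9  82.5 121. ]
len 225.6822754135842
ey [0.3 1. ] ex [ 1.  -0.3] yaw -0.2981484186364709
pv in washer -63.402991526512025 -74.97385441059606
peg rel 59.31569271766123 stop 0.18852355087647776
```

```bash
python3 -m pendant '[[[0.75,0.9,0],[0,0,0.2],-1],[[0.75,0.9,0],[0,0,0.2],-1],[[0.75,0.9,0],[0,0,0.2],-1],[[0.75,0.9,0],[0,0,0.2],-1],[[0.75,0.9,0],[0,0,0.2],-1],[[0.75,0.9,0],[0,0,0.2],-1],[[0.75,0.9,0],[0,0,0.2],-1],[[0.75,0.9,0],[0,0,0.2],-1],[[0.75,0.9,0],[0,0,0.2],-1],[[0.75,0.9,0],[0,0,0.2],-1]]'
python3 -m pendant '[[[0.23,0.92,0],[0,0,0],-1],[[0.23,0.92,0],[0,0,0],-1],[[0.23,0.92,0],[0,0,0],-1],[[0.23,0.92,0],[0,0,0],-1],[[0.23,0.92,0],[0,0,0],-1],[[0.23,0.92,0],[0,0,0],-1],[[0.23,0.92,0],[0,0,0],-1],[[0.23,0.92,0],[0,0,0],-1],[[0.23,0.92,0],[0,0,0],-1],[[0.23,0.92,0],[0,0,0],-1]]'
```

```text
time: 0.93
tool_pos: [362.6, -235.2, 243.6]
tcp_rot: [-3.141, 0.0, 0.505]
contact_force: [1.0, -0.6, 0.1]
grip_width: 29.6
finger_force: 0.0
time: 1.77
tool_pos: [430.8, 40.6, 243.6]
tcp_rot: [-3.141, 0.0, 0.504]
contact_force: [0.7, -0.2, -0.2]
grip_width: 0.6
finger_force: 0.0
```

```bash
python3 -m pendant '[[[0,0,-0.74],[0,0,0],-1],[[0,0,-0.74],[0,0,0],-1],[[0,0,-0.74],[0,0,0],-1],[[0,0,-0.74],[0,0,0],-1],[[0.14,0.07,0],[0,0,0],-1],[[0.14,0.07,0],[0,0,0],-1],[[0.14,0.07,0],[0,0,0],-1],[[0.14,0.07,0],[0,0,0],-1],[[0.12,0.17,0],[0,0,0],-1],[[0.12,0.17,0],[0,0,0],-1]]'
python3 - <<'E'
from h import *
cv2.imwrite("pics/t2.png",cv2.resize(bot.capture("top")[170:300,190:380],None,fx=4,fy=4))
E
```

```text
time: 2.6
tool_pos: [455.3, 58.2, 155.6]
tcp_rot: [3.141, -0.0, 0.504]
contact_force: [-3.1, -0.3, 1.2]
grip_width: 0.1
finger_force: 1.0
```

View pics/t2.png

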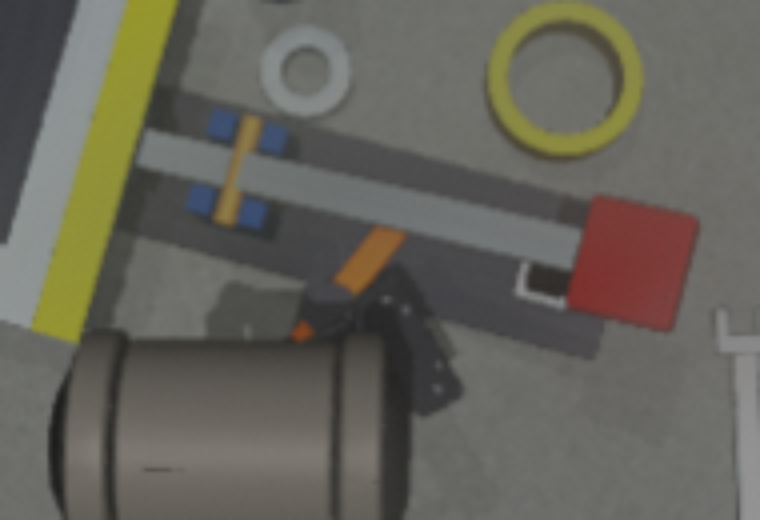

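The view shows the orange arm swinging clockwise: its tip is now at crop (385,240), near the lever's edge. The peg is being pushed as intended, so I continue along the arc.

```bash
python3 -m pendant '[[[0.14,0.14,0],[0,0,0],-1],[[0.14,0.14,0],[0,0,0],-1],[[0.17,0.11,0],[0,0,0],-1],[[0.17,0.11,0],[0,0,0],-1],[[0.19,0.07,0],[0,0,0],-1],[[0.19,0.07,0],[0,0,0],-1],[[0.2,0.03,0],[0,0,0],-1],[[0.2,0.03,0],[0,0,0],-1],[[0.15,0,0],[0,0,0],-1],[[0.15,0,0],[0,0,0],-1]]'
python3 - <<'E'
from h import *
T=bot.capture("top")
print(blobs(T,(6,150,90),(16,255,255),(230,200,375,290))[0])
cv2.imwrite("pics/t3.png",cv2.resize(T[170:300,190:380],None,fx=4,fy=4))
E
```

```text
time: 3.48
tool_pos: [506.5, 78.7, 154.9]
tcp_rot: [3.141, -0.0, 0.504]
contact_force: [-1.6, 0.7, 0.1]
grip_width: 0.2
finger_force: 0.6
[([281, 245, 28, 7, 98], [295.6, 248.2])]
```

View pics/t3.png

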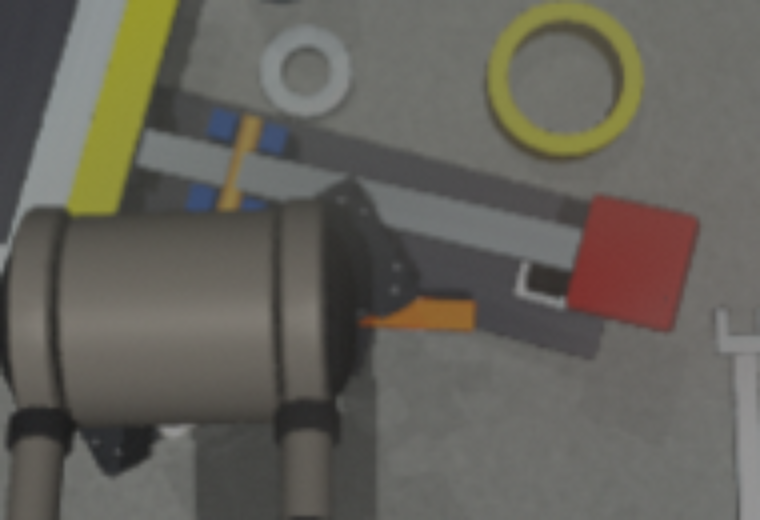

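The bar now lies horizontal at crop (375–475, 315), parallel to world -y. That puts the stop near 1.3 rad, well clear of the lever. I back off, rise, turn the gripper across the lever and go above the pad.

```bash
python3 -m pendant '[[[-0.35,-0.19,0],[0,0,0],-1],[[-0.35,-0.19,0],[0,0,0],-1],[[-0.35,-0.19,0],[0,0,0],-1],[[0,0,0.75],[0,0,0],-1],[[0,0,0.75],[0,0,0],-1],[[0,0,0.75],[0,0,0],-1],[[0,0,0.75],[0,0,0.6],-1],[[0,0,0.75],[0,0,0.6],-1],[[0,0,0.75],[0,0,0.6],-1],[[0,0,0.75],[0,0,0.6],-1]]'
python3 -m pendant '[[[0.2,-0.64,0],[0,0,0.4],-1],[[0.2,-0.64,0],[0,0,0.4],-1],[[0.2,-0.64,0],[0,0,0.4],-1],[[0.2,-0.64,0],[0,0,0.4],-1],[[0.2,-0.64,0],[0,0,0.4],-1],[[0.2,-0.64,0],[0,0,0.4],-1],[[0.2,-0.64,0],[0,0,0.4],-1],[[0.2,-0.64,0],[0,0,0.4],-1],[[0.2,-0.64,0],[0,0,0.4],-1],[[0.2,-0.64,0],[0,0,0.4],-1]]'
python3 - <<'E'
from h import *
np.set_printoptions(precision=1,suppress=True)
S,T=bot.capture("side"),bot.capture("top")
print(blobs(T,(6,150,90),(16,255,255),(230,200,345,290))[0])
cv2.imwrite("pics/t4.png",np.vstack([cv2.resize(T[180:290,190:390],None,fx=3,fy=3,interpolation=2)[:300],cv2.resize(S[140:290,210:410],None,fx=3,fy=3,interpolation=2)[:290]]))
E
```

```text
time: 4.37
tool_pos: [474.6, 61.5, 313.9]
tcp_rot: [3.14, -0.001, 0.795]
contact_force: [1.2, 0.1, -0.1]
grip_width: 0.5
finger_force: 0.0
time: 5.2
tool_pos: [534.9, -131.7, 312.6]
tcp_rot: [3.14, 0.0, 1.274]
contact_force: [0.4, 0.1, 0.4]
grip_width: 0.3
finger_force: 0.0
[([242, 242, 24, 8, 132], [253.7, 245.6]), ([279, 244, 29, 9, 95], [294.4, 246.8])]
```

View pics/t4.png

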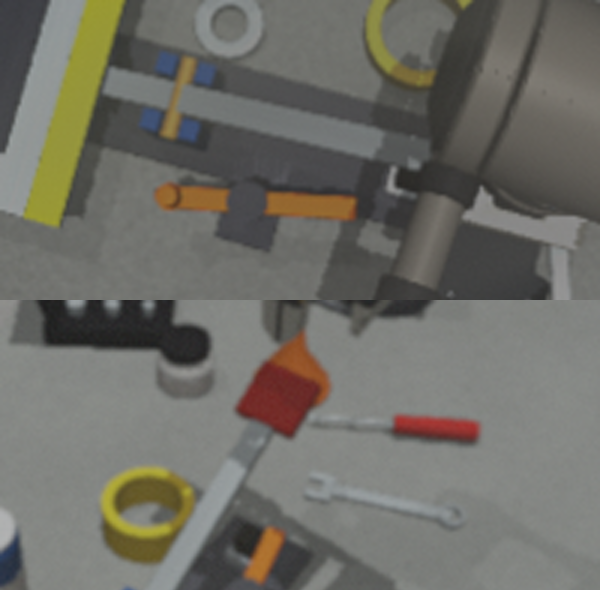

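Top part: the stop bar runs from the peg at (168,196) to its tip at (355,207), fully out from under the lever. Side part: the red pad at (280,398) is free beneath the gripper. Now I press along the pad's arc.

```bash
python3 -m pendant '[[[0,0,-0.6],[0,0,0],-1],[[0,0,-0.6],[0,0,0],-1],[[0,0,-0.6],[0,0,0],-1],[[0,0,-0.35],[0,0,0],-1],[[-0.04,-0.12,-0.33],[0,0,0],-1],[[-0.04,-0.12,-0.33],[0,0,0],-1],[[-0.04,-0.12,-0.33],[0,0,0],-1],[[-0.02,-0.08,-0.28],[0,0,0],-1],[[-0.02,-0.08,-0.28],[0,0,0],-1],[[-0.02,-0.08,-0.28],[0,0,0],-1]]'
```

```text
time: 6.13
tool_pos: [529.0, -149.0, 192.6]
tcp_rot: [3.141, 0.0, 1.271]
contact_force: [-1.0, -0.4, 4.0]
grip_width: 0.7
finger_force: 1.8
```

```bash
python3 -m pendant '[[[-0.02,-0.06,-0.34],[0,0,0],-1],[[-0.02,-0.06,-0.34],[0,0,0],-1],[[-0.02,-0.06,-0.34],[0,0,0],-1],[[-0.01,-0.04,-0.34],[0,0,0],-1],[[-0.01,-0.02,-0.34],[0,0,0],-1],[[0,0,-0.2],[0,0,0],-1],[[0,0,-0.2],[0,0,0],-1],[[0,0,-0.2],[0,0,0],-1],[[0,0,-0.2],[0,0,0],-1],[[0,0.02,-0.2],[0,0,0],-1]]'
python3 -m pendant '[[[0.01,0.02,-0.2],[0,0,0],-1],[[0.01,0.02,-0.2],[0,0,0],-1],[[0.01,0.02,-0.2],[0,0,0],-1],[[0.01,0.02,-0.2],[0,0,0],-1],[[0.01,0.03,-0.15],[0,0,0],-1],[[0.01,0.03,-0.1],[0,0,0],-1],[[0.01,0.02,-0.05],[0,0,0],-1],[[0,0,0],[0,0,0],-1],[[0,0,0],[0,0,0],-1],[[0,0,0],[0,0,0],-1]]'
```

```text
time: 6.97
tool_pos: [526.8, -154.9, 111.7]
tcp_rot: [3.141, -0.0, 1.272]
contact_force: [-1.2, -0.7, 5.5]
grip_width: 0.3
finger_force: 2.4
time: 7.8
tool_pos: [528.5, -150.2, 78.9]
tcp_rot: [-3.141, 0.0, 1.272]
contact_force: [-1.3, 0.2, 1.2]
grip_width: 0.4
finger_force: 0.8
```

```bash
python3 -m pendant '[[[0,0.01,-0.04],[0,0,0],-1],[[0,0.01,-0.04],[0,0,0],-1],[[0,0.01,-0.04],[0,0,0],-1],[[0,0.01,-0.04],[0,0,0],-1],[[0,0.01,-0.03],[0,0,0],-1],[[0,0,0],[0,0,0],-1],[[0,0,0],[0,0,0],-1],[[0,0,0],[0,0,0],-1],[[0,0,0],[0,0,0],-1],[[0,0,0],[0,0,0],-1]]'
```

```text
time: 8.63
tool_pos: [528.9, -148.8, 73.4]
tcp_rot: [3.141, 0.0, 1.272]
contact_force: [-0.4, -1.8, 3.2]
grip_width: 0.1
finger_force: 2.0
```

```bash
python3 -m pendant '[[[0,0,-0.04],[0,0,0],-1],[[0,0,-0.04],[0,0,0],-1],[[0,0,-0.04],[0,0,0],-1],[[0,0,0],[0,0,0],-1],[[0,0,0],[0,0,0],-1],[[0,0,0],[0,0,0],-1],[[0,0,0],[0,0,0],-1],[[0,0,0],[0,0,0],-1],[[0,0,0],[0,0,0],-1],[[0,0,0],[0,0,0],-1]]'
python3 - <<'E'
from h import *
f=[]
for _ in range(3):
    S=bot.capture("side"); f.append(bot.get_obs()["contact_force"].round(1).tolist())
print(f)
T=bot.capture("top")
cv2.imwrite("pics/t5.png",np.vstack([cv2.resize(T[170:270,190:390],None,fx=3,fy=3,interpolation=2),cv2.resize(S[200:300,190:390],None,fx=3,fy=3,interpolation=2)]))
E
```

```text
time: 9.47
tool_pos: [529.1, -148.3, 70.3]
tcp_rot: [3.141, -0.001, 1.272]
contact_force: [-0.9, -0.4, 8.1]
grip_width: 0.7
finger_force: 3.9
[[0.3, -0.5, 8.0], [-0.9, 0.8, 8.5], [-2.5, 0.4, 8.8]]
```

View pics/t5.png

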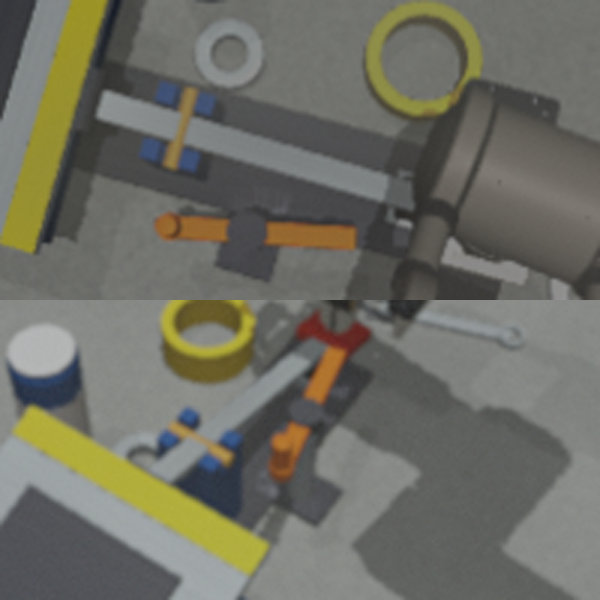

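The top part shows the stop clear, with its bar at (165–355, 230) beside the lever. The lid's lip has lifted and the long arm is down near the bumper. The force rose from 3 to 8 N over the last 3 mm, with the pad at about 51 mm, so the lever is on its bumper. I hand in while holding it there.

```bash
python3 -c "
from plant import bot
print(bot.get_obs()['contact_force'].round(1)); print(bot.close_job())"
```

```text
[-1.3 -0.   7.8]
the job is handed in; nothing more can be done
None
```

The job is handed in: the stop is swung to about 1.3 rad, clear of the lever, and the lever is held on its bumper at about 8 N with the lid raised (seen in the picture; its angle was not measured).

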